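Hang the sample-vial carrier on two sprung hooks

ROBOT

A 7-joint arm with a two-finger parallel gripper is mounted at the origin on the work surface. World frame = base frame: x ahead of the robot, y to its left, z up, the work surface at z = 0. Lengths are in m, angles in rad, forces in N, time in s.
With the tool pointing down it reaches from about 0.425 to 0.975 m from the base axis. Payload 16.7 kg.
Tool frame: the origin (TCP) lies between the finger pads; the fingertips stand 25 mm ahead of it and the grasp point (between the pads) lies 6 mm ahead of it; x points along the fingers, y is the direction in which the jaws open and shut, and the axes are right-handed (so a half turn about x gives the same grasp; the last joint's range is limited). The gripper opens to 85 mm and grips with 20 to 120 N. Pads are 22 mm wide; open, the fingers measure 114 mm over their backs; the gripper's body (76 mm by 85 mm) begins 54 mm behind the grasp point. The pads swing forward as they close: fully open they stand 13 mm farther back than shut.
Start: joints at [1.181, 0.426, 0.074, 1.606, -0.034, 1.111, -0.067], TCP at [0.16, -0.656, 0.256] pointing down, gripper open.
Joint ranges: [-2.85, 2.85], [-0.5, 2.14], [-1.23, 1.37], [0.21, 2.46], [-1.02, 4.16], [0.16, 2.05], [-2.73, 2.73]. Speed limits (rad/s): [1.89, 1.89, 2.39, 2.39, 3.01, 3.01, 3.01].

INTERFACE

Orientations are given as a unit quaternion [x, y, z, w].
In Python, from station import monitor, vision, ticket gives the robot as it stands. The module is installed in compiled form; this text tells all that it offers.
- The arm moves only by the shell command python3 -m pendant 'ROWS' [FORCE]. ROWS is JSON, a list of rows, each an object with "slide": the shift along the tool's x, y, z normalised to -1 to 1, where 1 is 0.025 m, a list of three; "delta_rot": the turn, a rotation vector about the tool's x, y, z normalised to -1 to 1, where 1 is 0.15 rad, a list of three; "fingers": the finger opening in mm, from 0 to 85.4. A call has 1 to 20 rows; each row shifts and turns the commanded pose from where the row before left it, along the tool's axes as they then stand; what a row does not reach is not made up. A row lasts 1/8 s, in which the tool goes at most 62.5 mm and 10.7 degrees, less where a joint would pass 70% of its speed; a pose out of reach is approached as far as the arm can. A call with a number of a shift or a turn outside -1 to 1 is refused whole. A call with a gripper value outside its range is refused whole. The fingers move at their own pace and stop on an object; FORCE is the grip in N (left out, the last holds). Time passes only in rows, so rows that do not move let the fingers close. It gives the time, the measured TCP pose, the force and the opening at its end, in the units of the state.
- monitor.observe(): the state, without advancing time (a new reading comes with each control period).
- vision.capture(name): name is "scene" or "top" or "wrist"; returns the picture (400x640x3 uint8, red, green, blue); there is no depth.
- vision.get_calibration(name): a dict with "vfov" (degrees; the focal length in pixels is half the picture's height over the tangent of half this angle, whatever the lens; pixels are square), "cx", "cy" (the principal point, pixels), "dist_coeffs" ([k1, k2, p1, p2, k3] as OpenCV has them; the pictures are not rectified), "R" (3x3) and "t" (3): a world point X has camera coordinates R X + t. Camera axes: x right, y down, z forward; pixel columns grow to the right and rows downward; lengths in m; the calibration is good to about 2 mm. A picture is of the moment at which its call begins: read the wrist's pose just before it. get_calibration takes no time and is no camera call; for the wrist camera it gives the pose at the moment of the call.
- ticket.hand_in(): hands the job in, once; it reports no verdict.
The state is a dict: "t": time; "joint_positions": joint angles; "qd": joint speeds; "joint_efforts": joint torques, N m; "ee_pos": TCP position; "orientation": TCP orientation; "ft_force": force on the tool from outside, world axes, zero at the start; "wrist_torque": the same for the moment, N m; "width": finger opening in m.
Only numpy, scipy, OpenCV 4.12 (cv2) and the standard library are available. Lean on these libraries where they do the work, as an engineer would, in place of code of your own. Each camera call takes 0.05 s, during which the arm holds its last target.

TASK

Take the vial carrier by its red grip plate and hang its steel top rod in the two yellow sprung hooks. The hooks are clamped at unknown and unequal heights, so before letting go press the carrier down lightly for about a second, tilting it sideways to suit, until you feel both hooks push back with about half a kilo each, and never load either hook with more than one kilo. Then let go and leave it hanging on both hooks; keep the carrier roughly upright all the way (the vials are full), do not bump the hanger, and leave the other things where they stand.

Things in the scene. Friction and masses are not known exactly. Their poses are not given: they have to be found in the camera images.
- carrier: Vial carrier, 60 (x) x 280 (y) x 185 mm high, 0.42 kg: white tray 35 mm high, 5 vials (|y| < 71 mm, to 68 mm high), end uprights 24 mm deep, 12 wide at y = +-134 mm, joined by a 10 mm steel rod along y; red grip plate over its middle. Between rod and tray it is open in x for the hooks at |y| = 80 to 125 mm. Starts standing on the table; hangs either way round. Origin: centre of underside; z up.
- grip (a point): Where to grip the carrier: middle of the free part of the red plate, 162 mm above the carrier's underside, 32 mm above the rod's axis. The plate is 12 mm thick (carrier x: pinch across this), 60 mm wide (y), its top 23 mm above this point. Axes as the carrier.
- rod (a point): The middle of the carrier's steel rod, on its axis, 130 mm above the underside. Axes as the carrier.
- hanger: Fixed double hanger: base plate 70 x 300 x 10 mm with two posts. Origin: on the table, midway below the two hook seats (base plate centred 85 mm along +x from it). Its y runs along the row of hooks; the hooks reach out of the posts towards its -x, the open side, whence the carrier comes. The hung rod's axis lies along hanger y at hanger x = 0.
- post_a: One post, at hanger x 80, y + or -95 to 105 mm, 14 thick, 210 mm high, with a clamp and a yellow hook (8 mm bar) reaching 111 mm along -x. Its seat, a trough with flat bottom 18 mm long, is 80 mm out. Unloaded, the seated rod's axis is 155 to 190 mm above the table, not measured. Relative to it the tip tops out at +16 mm, the bar's lowest side is at -14. Origin: post axis at the table.
- post_b: The other post, alike, at hanger x +80 mm, on the other side in y; its hook's height too is unmeasured, 155 to 190 mm, and 8 to 35 mm from the first's: either the left or the right hook may be the higher. Both hooks are sprung: each gives straight down 1 mm per 3 N, to a stop after 7 mm. To pass over a hook's tip the rod's axis must be 21 mm or more above its seated height. Origin: post axis at the table; axes as the hanger.
- cup_a: A bystander to leave in place: plain white cup, 68 mm wide, 70 mm high, near the front of the carrier. Origin: centre of its underside.
- cup_b: A bystander to leave in place: plain white cup, 68 mm wide, 70 mm high, at the back of the table. Origin: centre of its underside.
- bottle_a: A bystander to leave in place: clear bottle with a white cap, 62 mm wide, 150 mm high, just behind the carrier. Origin: centre of its underside.
- bottle_b: A bystander to leave in place: clear bottle with a blue cap and paper label, 62 mm wide, 150 mm high, at the back. Origin: centre of its underside.
- jar: A bystander to leave in place: amber jar, 52 mm wide, 60 mm high, at the back. Origin: centre of its underside.
- meter: A bystander to leave in place: grey hand-held meter, 120 x 65 x 28 mm, lying near the robot's right. Origin: centre of its underside.
- probe: A bystander to leave in place: white probe with an amber end, 140 mm long, 18 mm thick, lying at the back. Origin: centre of its underside.

How it is judged:
By the outcome, as a careful person would: the job done as asked, in the order asked, and still so for the second after the job is handed in, with the robot touching nothing.
It also fails if it takes over 69 s, if anything falls off the work surface, if the arm or the gripper's body presses on something with over 40 N, if the wrist force passes 120 N, or if a joint passes its speed limit or range.

## Working session

There is one attempt and no reset: what is moved stays moved. The work goes in short steps, Python scripts to look and compute and a shell command to move; the robot and the scene stay as the last step left them, time stands still between calls to the robot, and variables do not carry over. Pictures are saved under pics/ and viewed, and the job is handed in when it is done.

```bash
mkdir -p pics; ls
python3 - <<'E'
from station import monitor, vision
import cv2
print(monitor.observe())
for n in ("scene","top","wrist"):
    c=vision.get_calibration(n); print(n,c)
    im=vision.capture(n); cv2.imwrite(f"pics/{n}0.png",im[:,:,::-1])
E
```

```text
pics
{'t': 0.0, 'joint_positions': array([ 1.18150449,  0.42672619,  0.07378532,  1.60665094, -0.03410978,
        1.11080428, -0.06707358]), 'qd': array([ 3.95308984e-04,  2.06726966e-03,  8.75476807e-05, -6.88382394e-04,
       -6.60126774e-04, -2.00687365e-03,  5.15657020e-05]), 'joint_efforts': array([-3.92066140e-04, -9.49840593e+01,  3.76075208e+00, -4.63540220e+01,
        1.93103089e-02,  1.00670918e-02, -6.19198431e-05]), 'ee_pos': array([ 0.16023107, -0.65529237,  0.2555931 ]), 'orientation': array([-0.70195005, -0.08505766,  0.70210656, -0.08412903]), 'ft_force': array([ 0.27903878,  0.47795274, -0.70300905]), 'wrist_torque': array([ 0.05325938, -0.06004411,  0.02719826]), 'width': 0.08555416667074114}
scene {'vfov': 56.2379563587903, 'cx': 321.0391838261724, 'cy': 198.97335764854057, 'dist_coeffs': array([-0.05677171,  0.        ,  0.        ,  0.        ,  0.        ]), 'R': array([[ 0.6600158 ,  0.75124628, -0.00285872],
       [ 0.5718163 , -0.50483633, -0.64665787],
       [-0.4872425 ,  0.42516975, -0.76277482]]), 't': array([-0.37158014, -0.25570669,  1.43188504])}
top {'vfov': 43.784172796087994, 'cx': 317.55512711849417, 'cy': 203.90843517711153, 'dist_coeffs': array([-0.08459982,  0.        ,  0.        ,  0.        ,  0.        ]), 'R': array([[ 0.01973028, -0.99978169, -0.00687683],
       [-0.99599518, -0.01905471, -0.08735286],
       [ 0.08720276,  0.00857279, -0.9961537 ]]), 't': array([-0.02356054,  0.56719696,  1.30426528])}
wrist {'vfov': 66.60696268360026, 'cx': 322.4371233874825, 'cy': 201.48648929845228, 'dist_coeffs': array([-0.05711032,  0.        ,  0.        ,  0.        ,  0.        ]), 'R': array([[ 2.37679080e-01, -9.71343482e-01, -7.03559730e-04],
       [-9.23094352e-01, -2.26098275e-01,  3.11089033e-01],
       [-3.02333378e-01, -7.32899031e-02, -9.50380512e-01]]), 't': array([-0.67422749, -0.04077532,  0.37993435])}
```

View pics/scene0.png

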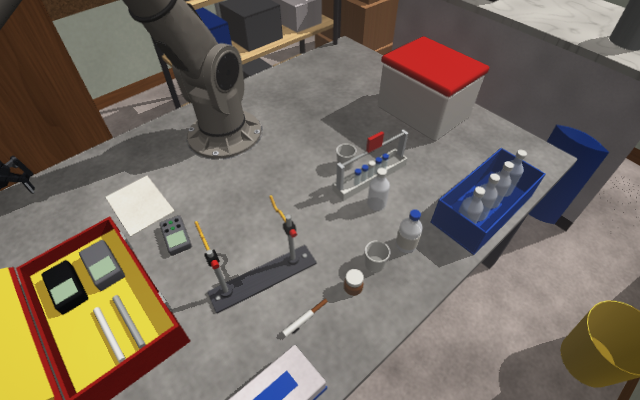

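View pics/top0.png

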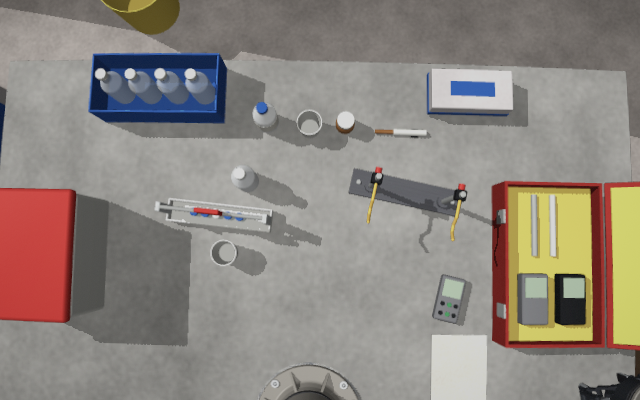

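View pics/wrist0.png

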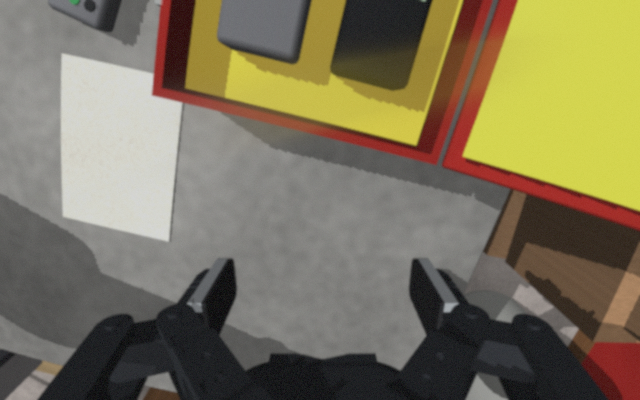

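```bash
cat > h.py <<'E'
import numpy as np, cv2
from scipy.optimize import least_squares
from scipy.spatial.transform import Rotation as R
def K(c):
    f=200/np.tan(np.radians(c["vfov"]/2)); return np.array([[f,0,c["cx"]],[0,f,c["cy"]],[0,0,1]])
def proj(c,X):
    return cv2.projectPoints(np.atleast_2d(np.array(X,float)),cv2.Rodrigues(c["R"])[0],c["t"],K(c),c["dist_coeffs"])[0][:,0]
def ray(c,p):
    u=cv2.undistortPoints(np.array([[p]],float),K(c),c["dist_coeffs"])[0,0]
    d=c["R"].T@np.r_[u,1]; return -c["R"].T@c["t"], d/np.linalg.norm(d)
def atz(c,p,z):
    o,d=ray(c,p); return o+d*(z-o[2])/d[2]
def tri(obs):
    A=np.zeros((3,3));b=np.zeros(3);L=[]
    for c,p in obs:
        o,d=ray(c,p);P=np.eye(3)-np.outer(d,d);A+=P;b+=P@o;L.append((o,P))
    X=np.linalg.solve(A,b); return X,[round(1000*np.linalg.norm(P@(X-o)),1) for o,P in L]
E
python3 - <<'E'
import cv2
def crop(n,x0,y0,x1,y1,s,o):
    im=cv2.imread(f"pics/{n}.png")[y0:y1,x0:x1]; cv2.imwrite(f"pics/{o}.png",cv2.resize(im,None,fx=s,fy=s,interpolation=cv2.INTER_CUBIC))
crop("top0",340,160,480,260,5,"c1")
crop("top0",140,150,300,280,5,"c2")
crop("scene0",180,180,330,320,5*.8,"c3")
crop("scene0",320,120,430,220,6,"c4")
E
```

```text
(no output)
```

View pics/c1.png

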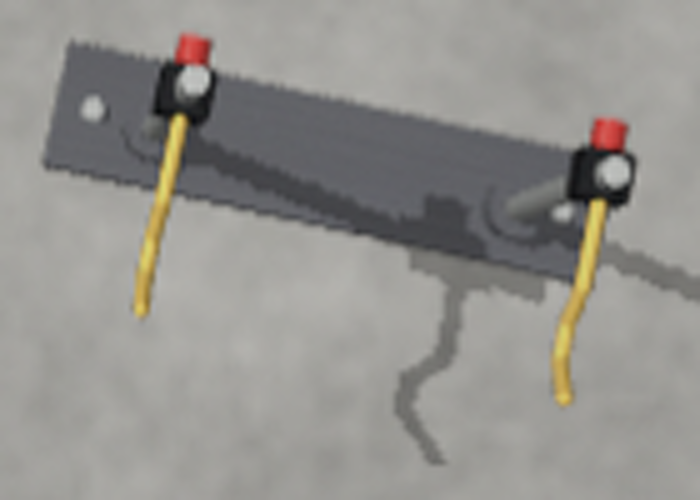

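View pics/c2.png

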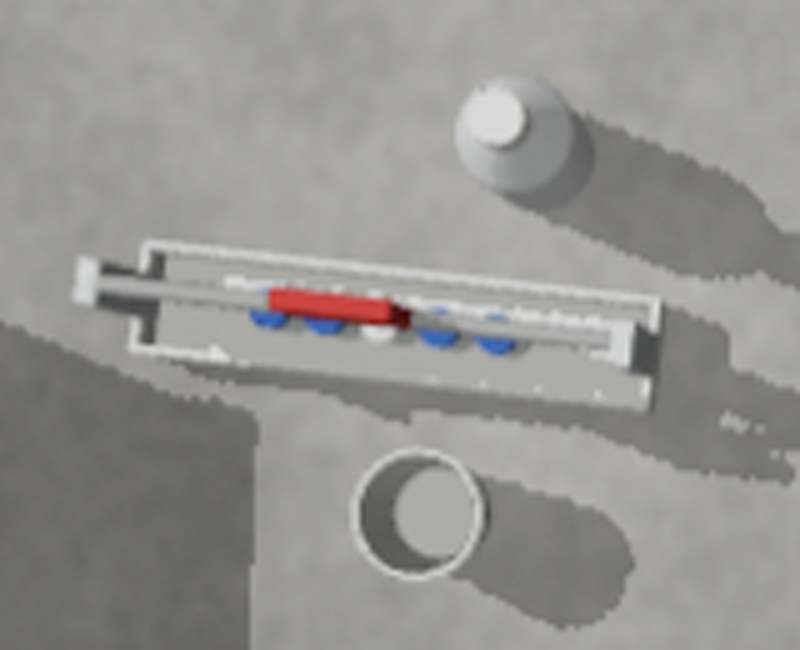

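View pics/c3.png

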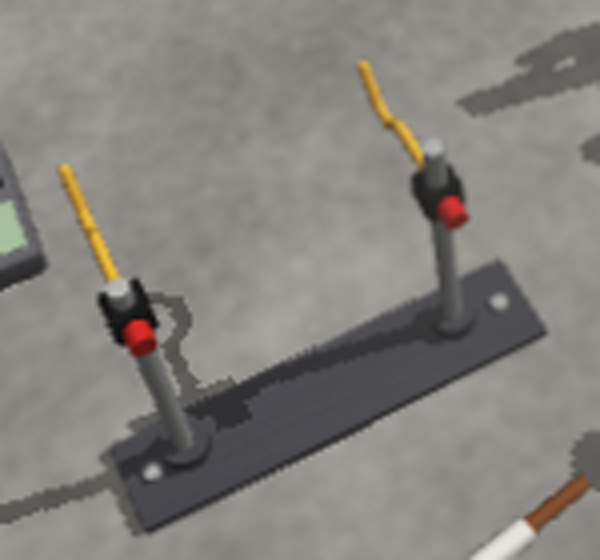

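View pics/c4.png

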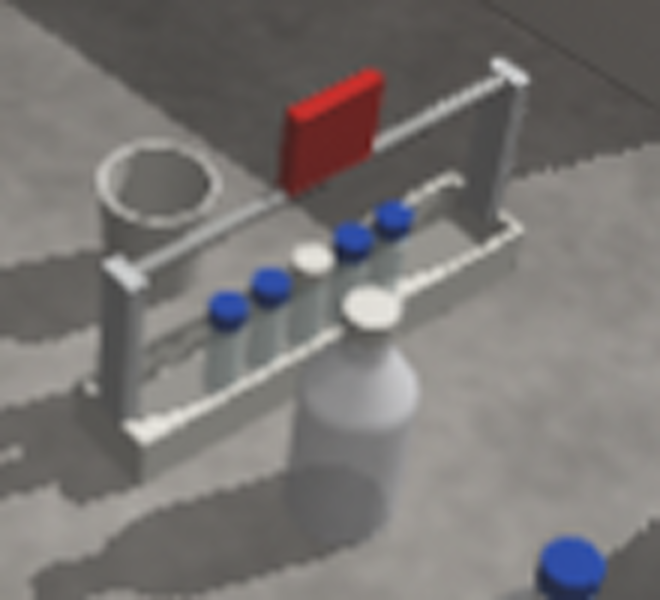

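Run:
```python
from h import *
from station import vision
T=vision.get_calibration("top");S=vision.get_calibration("scene")
P={"postR(-y)":((462.6,195),(209.5,252.5)),"postL(+y)":((379,176),(288,217.5)),
"tipR":((452.6,239.6),(196.3,222)),"tipL":((368.4,222.4),(270.8,195.8)),
"upR":((264.4,218.6),(340.8,165.5)),"upL":((157.6,206),(404.7,132)),
"baseTL":((354,168.4),(316.8,262.5)),"baseBL":((349,193),(305,245.5)),
"bottlecap":((239.5,173),(382,171)),
"plateL":((194.2,208.5),(382.5,132.2)),"plateR":((219,212.8),(367.5,139)) }
for k,(a,b) in P.items():
    X,e=tri([(T,a),(S,b)]); print(k,X.round(4),e)
for p in [(205.8,293.8),(217,311),(316.8,262.5),(305,245.5)]: print(atz(S,p,.01).round(4))
for p in [(354,168.4),(349,193)]: print(atz(T,p,.01).round(4))
for n in range(0,0):pass
print("cup_a",atz(T,(140+420/5,150+515/5),.07),"bottle",atz(T,(239.5,173),.15))
```

```text
postR(-y) [ 0.5792 -0.3512  0.2027] [np.float64(0.0), np.float64(0.0)]
postL(+y) [ 0.6195 -0.1555  0.2042] [np.float64(0.1), np.float64(0.1)]
tipR [ 0.4754 -0.3294  0.1948] [np.float64(0.0), np.float64(0.0)]
tipL [ 0.5133 -0.1339  0.1759] [np.float64(0.8), np.float64(0.8)]
upR [0.52   0.1169 0.1293] [np.float64(0.6), np.float64(0.6)]
upL [0.5455 0.3839 0.1294] [np.float64(0.1), np.float64(0.1)]
baseTL [ 0.6689 -0.1096  0.0037] [np.float64(0.5), np.float64(0.5)]
baseBL [ 0.6014 -0.097   0.0009] [np.float64(0.5), np.float64(0.5)]
bottlecap [0.6291 0.1788 0.1473] [np.float64(0.1), np.float64(0.1)]
plateL [0.5367 0.2773 0.1813] [np.float64(1.0), np.float64(1.0)]
plateR [0.5282 0.2183 0.1816] [np.float64(0.1), np.float64(0.1)]
[ 0.5498 -0.3969  0.01  ]
[ 0.6112 -0.3997  0.01  ]
[ 0.672  -0.1116  0.01  ]
[ 0.6064 -0.1002  0.01  ]
[ 0.6676 -0.1095  0.01  ]
[ 0.6001 -0.0969  0.01  ]
cup_a [0.43236629 0.22496608 0.07      ] bottle [0.62861289 0.17825717 0.15      ]
```

```bash
cat >> h.py <<'E'
from station import monitor
def pose():
    s=monitor.observe(); return np.array(s["ee_pos"]),R.from_quat(s["orientation"]),s
# tool orientation: tool x down; tool y = horizontal dir (cos a, sin a)
def downR(a):
    x=np.array([0,0,-1.]);y=np.array([np.cos(a),np.sin(a),0]);return R.from_matrix(np.c_[x,y,np.cross(x,y)])
def plan(p,Rg):
    q,Rc,s=pose()
    rv=(Rc.inv()*Rg).as_rotvec()
    print("now",q.round(4),"t",round(s["t"],2))
    print("rot rows-units",(rv/.15).round(2)," slide if before rot",(Rc.inv().apply(p-q)/.025).round(2)," after rot",(Rg.inv().apply(p-q)/.025).round(2))
E
python3 - <<'E'
from h import *
from station import vision
q,Rc,s=pose(); print(Rc.as_matrix().round(3))
c=vision.get_calibration("wrist"); C=-c["R"].T@c["t"]
print("cam in tool",Rc.inv().apply(C-q).round(4)); print("cam axes in tool (rows x,y,z)",(c["R"]@Rc.as_matrix()).round(3))
for a in (-.2,np.pi-.2): plan(np.array([.45,-.22,.36]),downR(a))
for a in (-.095,np.pi-.095): plan(np.array([.5325,.249,.30]),downR(a))
E
```

```text
[[-0.     0.237 -0.971]
 [ 0.001 -0.971 -0.237]
 [-1.    -0.001  0.   ]]
cam in tool [-0.1176 -0.0003 -0.0796]
cam axes in tool (rows x,y,z) [[-0.     1.    -0.   ]
 [-0.311  0.     0.95 ]
 [ 0.95   0.     0.311]]
now [ 0.1602 -0.6554  0.2558] t 0.15
rot rows-units [-7.54 -0.    0.01]  slide if before rot [ -4.16 -14.17 -15.39]  after rot [ -4.17   7.9  -19.37]
now [ 0.1602 -0.6554  0.2558] t 0.15
rot rows-units [1.34e+01 1.00e-02 0.00e+00]  slide if before rot [ -4.16 -14.17 -15.39]  after rot [-4.17 -7.9  19.37]
now [ 0.1602 -0.6554  0.2558] t 0.15
rot rows-units [-8.24 -0.    0.01]  slide if before rot [ -1.74 -31.61 -23.06]  after rot [ -1.77  11.39 -37.43]
now [ 0.1602 -0.6554  0.2558] t 0.15
rot rows-units [1.27e+01 1.00e-02 0.00e+00]  slide if before rot [ -1.74 -31.61 -23.06]  after rot [ -1.77 -11.39  37.43]
```

```bash
python3 -m pendant '[{"slide":[-0.5,0,0],"delta_rot":[-0.94,0,0],"fingers":50},{"slide":[-0.5,0,0],"delta_rot":[-0.94,0,0],"fingers":50},{"slide":[-0.5,0,0],"delta_rot":[-0.94,0,0],"fingers":50},{"slide":[-0.5,0,0],"delta_rot":[-0.94,0,0],"fingers":50},{"slide":[-0.5,0,0],"delta_rot":[-0.94,0,0],"fingers":50},{"slide":[-0.5,0,0],"delta_rot":[-0.94,0,0],"fingers":50},{"slide":[-0.5,0,0],"delta_rot":[-0.94,0,0],"fingers":50},{"slide":[-0.5,0,0],"delta_rot":[-0.94,0,0],"fingers":50}]' 100
python3 - <<'E'
from h import *
plan(np.array([.50,-.40,.35]),downR(-.2))
E
```

```text
t: 1.15
ee_pos: [0.1602, -0.6555, 0.3564]
orientation: [0.547, 0.448, -0.547, 0.448]
ft_force: [0.6, 1.0, -1.2]
width: 0.0498
now [ 0.1602 -0.6555  0.3564] t 1.15
rot rows-units [ 0.01 -0.    0.  ]  slide if before rot [  0.26  11.31 -12.7 ]  after rot [  0.26  11.29 -12.72]
```

```bash
python3 -m pendant '[{"slide":[0,0.87,-0.98],"delta_rot":[0,0,0],"fingers":50},{"slide":[0,0.87,-0.98],"delta_rot":[0,0,0],"fingers":50},{"slide":[0,0.87,-0.98],"delta_rot":[0,0,0],"fingers":50},{"slide":[0,0.87,-0.98],"delta_rot":[0,0,0],"fingers":50},{"slide":[0,0.87,-0.98],"delta_rot":[0,0,0],"fingers":50},{"slide":[0,0.87,-0.98],"delta_rot":[0,0,0],"fingers":50},{"slide":[0,0.87,-0.98],"delta_rot":[0,0,0],"fingers":50},{"slide":[0,0.87,-0.98],"delta_rot":[0,0,0],"fingers":50},{"slide":[0,0.87,-0.98],"delta_rot":[0,0,0],"fingers":50},{"slide":[0,0.87,-0.98],"delta_rot":[0,0,0],"fingers":50},{"slide":[0,0.87,-0.98],"delta_rot":[0,0,0],"fingers":50},{"slide":[0,0.87,-0.98],"delta_rot":[0,0,0],"fingers":50},{"slide":[0,0.87,-0.98],"delta_rot":[0,0,0],"fingers":50},{"slide":[0,0,0],"delta_rot":[0,0,0],"fingers":50},{"slide":[0,0,0],"delta_rot":[0,0,0],"fingers":50}]'
cat >> h.py <<'E'
import pickle
from station import vision
def shot(name,tag):
    c=vision.get_calibration(name); im=vision.capture(name)[:,:,::-1]
    cv2.imwrite(f"pics/{tag}.png",im); pickle.dump(c,open(f"pics/{tag}.pkl","wb")); return c,im
def cal(tag): return pickle.load(open(f"pics/{tag}.pkl","rb"))
def crop(n,x0,y0,x1,y1,s,o):
    im=cv2.imread(f"pics/{n}.png")[y0:y1,x0:x1]; cv2.imwrite(f"pics/{o}.png",cv2.resize(im,None,fx=s,fy=s,interpolation=cv2.INTER_CUBIC))
E
python3 -c "
from h import *
shot('wrist','wA')"
```

```text
t: 3.02
ee_pos: [0.5009, -0.4012, 0.356]
orientation: [-0.548, -0.447, 0.548, -0.446]
ft_force: [-0.5, -0.3, -0.3]
width: 0.0498
```

View pics/wA.png

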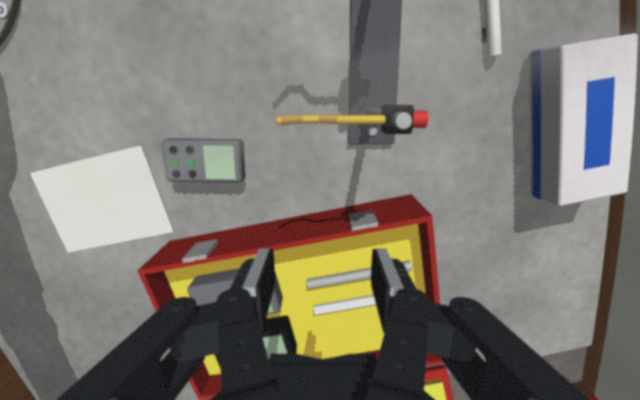

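```bash
python3 -m pendant '[{"slide":[0,0,-1],"delta_rot":[0,0,0],"fingers":50},{"slide":[0,0,-1],"delta_rot":[0,0,0],"fingers":50},{"slide":[0,0,-1],"delta_rot":[0,0,0],"fingers":50},{"slide":[0,0,-1],"delta_rot":[0,0,0],"fingers":50},{"slide":[0,0,0],"delta_rot":[0,0,0],"fingers":50},{"slide":[0,0,0],"delta_rot":[0,0,0],"fingers":50}]'; python3 -c "
from h import *
shot('wrist','wB')"
python3 -m pendant '[{"slide":[0,0,-1],"delta_rot":[0,0,0],"fingers":50},{"slide":[0,0,-1],"delta_rot":[0,0,0],"fingers":50},{"slide":[0,0,-1],"delta_rot":[0,0,0],"fingers":50},{"slide":[0,0,-1],"delta_rot":[0,0,0],"fingers":50},{"slide":[0,0,0],"delta_rot":[0,0,0],"fingers":50},{"slide":[0,0,0],"delta_rot":[0,0,0],"fingers":50}]'; python3 -c "
from h import *
shot('wrist','wC')"
```

```text
t: 3.82
ee_pos: [0.5212, -0.3031, 0.3565]
orientation: [-0.548, -0.446, 0.548, -0.447]
ft_force: [-0.1, 0.1, 0.6]
width: 0.0502
t: 4.62
ee_pos: [0.5415, -0.2059, 0.3563]
orientation: [-0.548, -0.446, 0.548, -0.446]
ft_force: [0.2, -0.3, 0.4]
width: 0.05
```

View pics/wB.png

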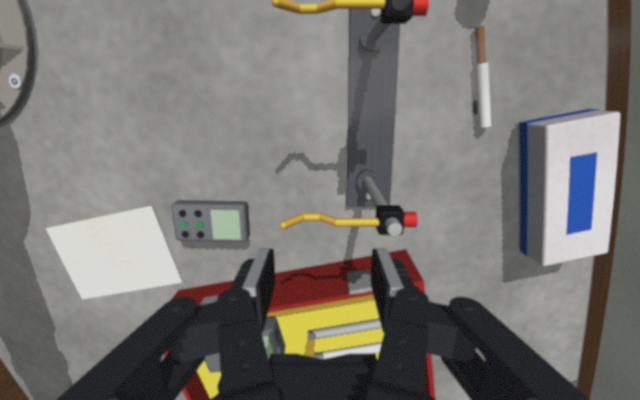

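View pics/wC.png

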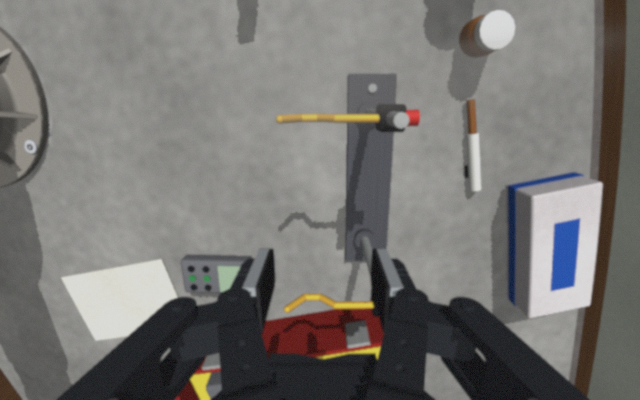

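```bash
python3 -c "
from h import *
crop('wA',260,90,440,150,4,'a1');crop('wB',260,190,440,250,4,'b1');crop('wB',260,0,440,60,4,'b2');crop('wC',260,90,440,150,4,'cc1');crop('wC',260,280,440,340,4,'cc2')
ims=[cv2.imread(f'pics/{n}.png') for n in ('a1','b1')]; cv2.imwrite('pics/m1.png',np.vstack(ims))
ims=[cv2.imread(f'pics/{n}.png') for n in ('b2','cc1')]; cv2.imwrite('pics/m2.png',np.vstack(ims))
"
```

```text
(no output)
```

View pics/m1.png

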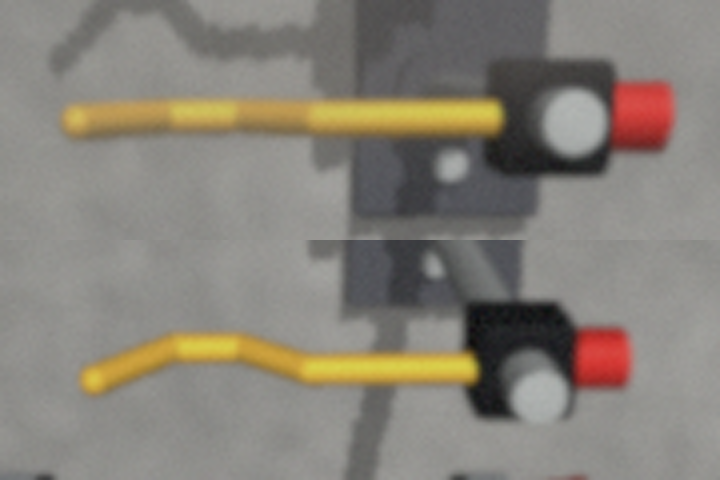

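View pics/m2.png

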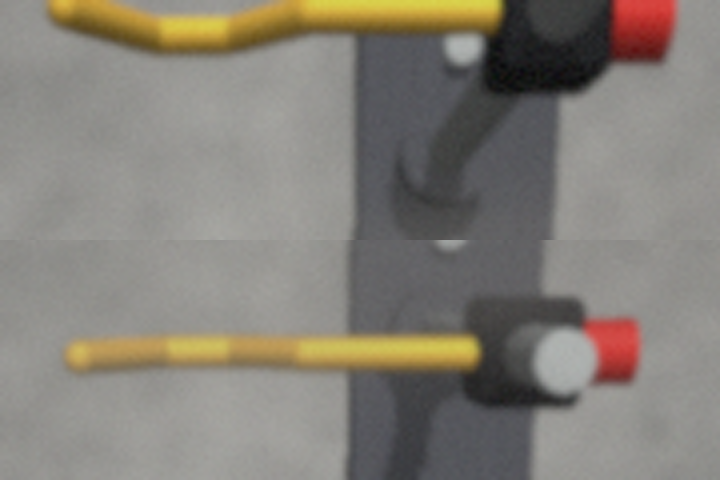

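View pics/cc2.png

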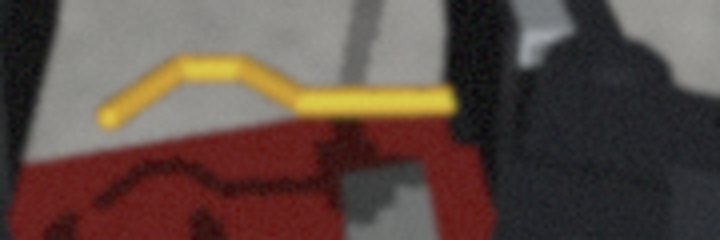

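Run:
```python
from h import *
A,B,C=cal('wA'),cal('wB'),cal('wC')
r={}
def t(n,*o):
    X,e=tri(o); r[n]=X; print(n,X.round(4),e)
t("seatR",(A,(311.1,119)),(B,(311.5,217)),(C,(313,297)))
t("seatL",(B,(308.8,8.3)),(C,(309.5,117.5)))
t("tipR",(A,(279,119.75)),(B,(283,225)),(C,(287,309.5)))
t("tipL",(B,(275,2)),(C,(279.5,118.75)))
t("postR",(A,(403.75,120.5)),(B,(395,229.25)))
d=r["seatL"]-r["seatR"]; print("len",np.linalg.norm(d[:2]),"yaw",np.arctan2(-d[0],d[1]),"mid",(r["seatL"]+r["seatR"])/2)
print(proj(C,[r["postR"]]))
# plan to carrier view
plan(np.array([.5325,.20,.34]),downR(-.095))
```

```text
seatR [ 0.5029 -0.3355  0.1748] [np.float64(0.1), np.float64(0.4), np.float64(0.3)]
seatL [ 0.5417 -0.1394  0.1559] [np.float64(0.1), np.float64(0.1)]
tipR [ 0.4763 -0.3293  0.1983] [np.float64(0.1), np.float64(0.1), np.float64(0.0)]
tipL [ 0.5142 -0.1338  0.176 ] [np.float64(0.3), np.float64(0.3)]
postR [ 0.5813 -0.3508  0.2093] [np.float64(0.0), np.float64(0.0)]
len 0.19985896631431238 yaw -0.1952159303264594 mid [ 0.52232245 -0.23741929  0.16535667]
[[387.40130404 315.83423041]]
now [ 0.5415 -0.2061  0.3562] t 4.67
rot rows-units [-0.73  0.    0.  ]  slide if before rot [  0.65  -3.65 -15.83]  after rot [  0.65  -1.9  -16.14]
```

```bash
python3 -m pendant '[{"slide":[0,-0.12,-0.94],"delta_rot":[-0.73,0,0],"fingers":50},{"slide":[0,-0.12,-0.94],"delta_rot":[0,0,0],"fingers":50},{"slide":[0,-0.12,-0.94],"delta_rot":[0,0,0],"fingers":50},{"slide":[0,-0.12,-0.94],"delta_rot":[0,0,0],"fingers":50},{"slide":[0,-0.12,-0.94],"delta_rot":[0,0,0],"fingers":50},{"slide":[0,-0.12,-0.94],"delta_rot":[0,0,0],"fingers":50},{"slide":[0,-0.12,-0.94],"delta_rot":[0,0,0],"fingers":50},{"slide":[0,-0.12,-0.94],"delta_rot":[0,0,0],"fingers":50},{"slide":[0,-0.12,-0.94],"delta_rot":[0,0,0],"fingers":50},{"slide":[0,-0.12,-0.94],"delta_rot":[0,0,0],"fingers":50},{"slide":[0,-0.12,-0.94],"delta_rot":[0,0,0],"fingers":50},{"slide":[0,-0.12,-0.94],"delta_rot":[0,0,0],"fingers":50},{"slide":[0,-0.12,-0.94],"delta_rot":[0,0,0],"fingers":50},{"slide":[0,-0.12,-0.94],"delta_rot":[0,0,0],"fingers":50},{"slide":[0,0,0],"delta_rot":[0,0,0],"fingers":50},{"slide":[0,0,0],"delta_rot":[0,0,0],"fingers":50}]'; python3 -c "
from h import *
shot('wrist','wD')"
python3 -m pendant '[{"slide":[0,0,-1],"delta_rot":[0,0,0],"fingers":50},{"slide":[0,0,-1],"delta_rot":[0,0,0],"fingers":50},{"slide":[0,0,-1],"delta_rot":[0,0,0],"fingers":50},{"slide":[0,0,0],"delta_rot":[0,0,0],"fingers":50},{"slide":[0,0,0],"delta_rot":[0,0,0],"fingers":50}]'; python3 -c "
from h import *
shot('wrist','wE')"
```

```text
t: 6.68
ee_pos: [0.5336, 0.1254, 0.3562]
orientation: [-0.523, -0.476, 0.523, -0.476]
ft_force: [-0.4, -0.7, -1.0]
width: 0.0502
t: 7.35
ee_pos: [0.5406, 0.2, 0.3562]
orientation: [-0.523, -0.476, 0.523, -0.476]
ft_force: [-0.0, 0.1, -0.4]
width: 0.0498
```

View pics/wD.png

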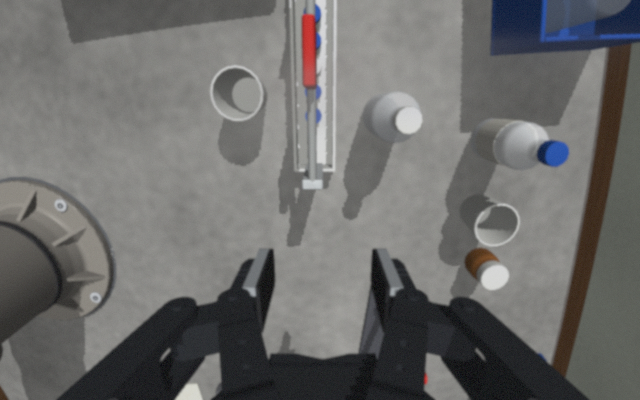

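View pics/wE.png

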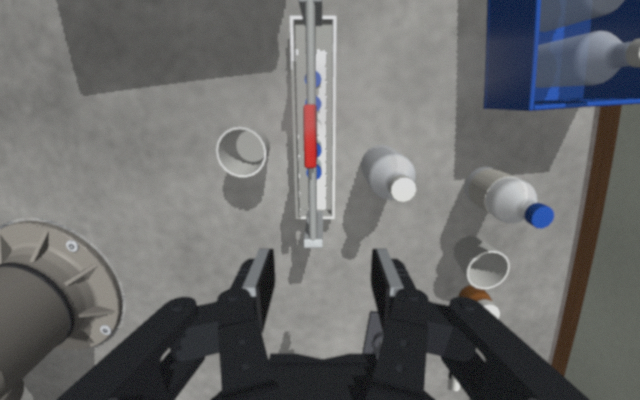

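```bash
python3 -c "
from h import *
crop('wD',270,0,350,100,5,'d1');crop('wE',270,90,350,190,5,'e1');crop('wD',270,150,350,200,5,'d2');crop('wE',270,210,350,260,5,'e2')
g=lambda n:cv2.imread(f'pics/{n}.png')
cv2.imwrite('pics/m3.png',np.hstack([g('d1'),g('e1')]));cv2.imwrite('pics/m4.png',np.hstack([g('d2'),g('e2')]))
"
```

```text
(no output)
```

View pics/m3.png

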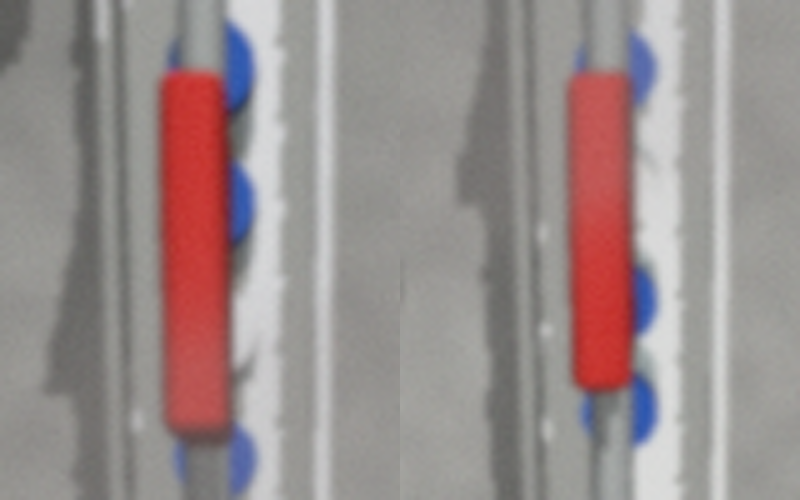

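View pics/m4.png

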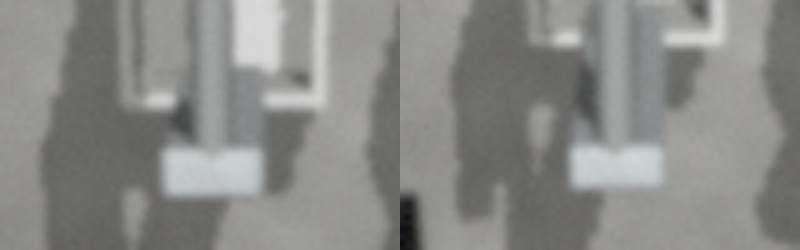

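Run:
```python
from h import *
D,E=cal('wD'),cal('wE')
a,e=tri([(D,(308.4,14.2)),(E,(310,104.4))]);b,e2=tri([(D,(309.4,86)),(E,(310.6,167.6))]);u,e3=tri([(D,(312.4,184.2)),(E,(313.4,243.4))])
print(a,e,b,e2,u,e3)
m=(a+b)/2;d=a-b;yaw=np.arctan2(-d[0],d[1]);print("mid",m,"len",np.linalg.norm(d),"yaw",yaw)
d=m-u;print("yaw via upright",np.arctan2(-d[0],d[1]),np.hypot(*d[:2]))
plan(np.array([m[0],m[1],.168]),downR(-.1))
```

```text
[0.53605779 0.27892245 0.1816618 ] [np.float64(0.2), np.float64(0.2)] [0.5305957  0.22027316 0.18282745] [np.float64(0.1), np.float64(0.1)] [0.52107445 0.11663643 0.13585976] [np.float64(0.2), np.float64(0.2)]
mid [0.53332674 0.24959781 0.18224462] len 0.0589146194641561 yaw -0.0928636369342597
yaw via upright -0.09188974226538575 0.13352470849354459
now [0.5406 0.1999 0.3563] t 7.4
rot rows-units [ 0.03  0.   -0.  ]  slide if before rot [ 7.53 -0.48 -1.95]  after rot [ 7.53 -0.49 -1.95]
```

```bash
python3 -m pendant '[{"slide":[0,-0.25,-0.98],"delta_rot":[0,0,0],"fingers":50},{"slide":[0,-0.24,-0.97],"delta_rot":[0,0,0],"fingers":50},{"slide":[1,0,0],"delta_rot":[0,0,0],"fingers":50},{"slide":[1,0,0],"delta_rot":[0,0,0],"fingers":50},{"slide":[1,0,0],"delta_rot":[0,0,0],"fingers":50},{"slide":[1,0,0],"delta_rot":[0,0,0],"fingers":50},{"slide":[1,0,0],"delta_rot":[0,0,0],"fingers":50},{"slide":[0.5,0,0],"delta_rot":[0,0,0],"fingers":50},{"slide":[0,0,0],"delta_rot":[0,0,0],"fingers":50},{"slide":[0,0,0],"delta_rot":[0,0,0],"fingers":50}]'; python3 -c "
from h import *
shot('wrist','wF'); plan(np.array([.5331,.2496,.168]),downR(-.093))"
```

```text
t: 8.65
ee_pos: [0.5331, 0.251, 0.2198]
orientation: [0.523, 0.476, -0.522, 0.476]
ft_force: [0.1, 0.4, 0.6]
width: 0.0508
now [0.5331 0.2511 0.2199] t 8.7
rot rows-units [-0.01 -0.   -0.01]  slide if before rot [2.08 0.   0.06]  after rot [2.08 0.   0.06]
```

View pics/wF.png

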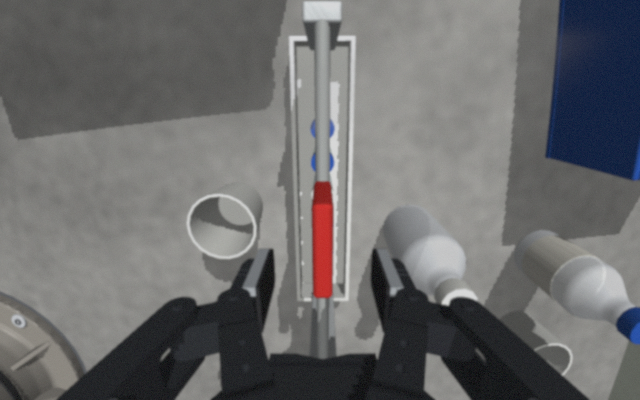

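```bash
python3 -m pendant '[{"slide":[0.7,0,0.06],"delta_rot":[0,0,0],"fingers":50},{"slide":[0.7,0,0],"delta_rot":[0,0,0],"fingers":50},{"slide":[0.68,0,0],"delta_rot":[0,0,0],"fingers":50},{"slide":[0,0,0],"delta_rot":[0,0,0],"fingers":50},{"slide":[0,0,0],"delta_rot":[0,0,0],"fingers":20},{"slide":[0,0,0],"delta_rot":[0,0,0],"fingers":20},{"slide":[0,0,0],"delta_rot":[0,0,0],"fingers":5},{"slide":[0,0,0],"delta_rot":[0,0,0],"fingers":5},{"slide":[0,0,0],"delta_rot":[0,0,0],"fingers":5},{"slide":[0,0,0],"delta_rot":[0,0,0],"fingers":5}]' 100; python3 -c "
from h import *
s=pose()[2];print(s['ft_force'],s['wrist_torque'],s['width'],s['ee_pos'])"
```

```text
t: 9.95
ee_pos: [0.533, 0.2496, 0.1675]
orientation: [0.523, 0.476, -0.522, 0.476]
ft_force: [0.6, -0.2, 5.6]
width: 0.011
[ 0.56973117 -0.22937228  5.60048012] [-0.12676644  0.00218181  0.0199125 ] 0.011007627610139759 [0.53301355 0.24959068 0.16754603]
```

```bash
python3 -m pendant '[{"slide":[-0.1,0,0],"delta_rot":[0,0,0],"fingers":5},{"slide":[-0.3,0,0],"delta_rot":[0,0,0],"fingers":5},{"slide":[-0.7,0,0],"delta_rot":[0,0,0],"fingers":5},{"slide":[-0.7,0,0],"delta_rot":[0,0,0],"fingers":5},{"slide":[-0.7,0,0],"delta_rot":[0,0,0],"fingers":5},{"slide":[-0.7,0,0],"delta_rot":[0,0,0],"fingers":5},{"slide":[-0.7,0,0],"delta_rot":[0,0,0],"fingers":5},{"slide":[-0.7,0,0],"delta_rot":[0,0,0],"fingers":5},{"slide":[-0.6,0,0],"delta_rot":[0,0,0],"fingers":5},{"slide":[-0.3,0,0],"delta_rot":[0,0,0],"fingers":5},{"slide":[0,0,0],"delta_rot":[0,0,0],"fingers":5}]'
cat >> h.py <<'E'
psi=-.197; tilt=-.102
hx=np.array([np.cos(psi),np.sin(psi),0]); seat=np.array([.5223,-.2374,.1748]); L=.0375
def tcp_for(dx,dz,tilt=tilt):
    Rg=downR(psi)*R.from_rotvec([0,tilt,0]); rod=seat+dx*hx+np.array([0,0,dz]); return rod-L*Rg.apply([1,0,0]),Rg
E
python3 -c "
from h import *
shot('scene','s1'); plan(tcp_for(-.085,.07,0)[0],downR(psi)); s=pose()[2];print(s['ft_force'],s['wrist_torque'])"
```

```text
t: 11.32
ee_pos: [0.5326, 0.2495, 0.3046]
orientation: [0.523, 0.476, -0.523, 0.476]
ft_force: [-0.4, -1.2, -4.7]
width: 0.0108
now [0.5324 0.2494 0.3041] t 11.38
rot rows-units [0.69 0.   0.  ]  slide if before rot [ 0.87 -1.97 19.07]  after rot [8.700e-01 1.000e-02 1.917e+01]
[-0.78167402 -0.28630946 -4.4079422 ] [-0.07032077  0.00619768  0.00698361]
```

View pics/s1.png

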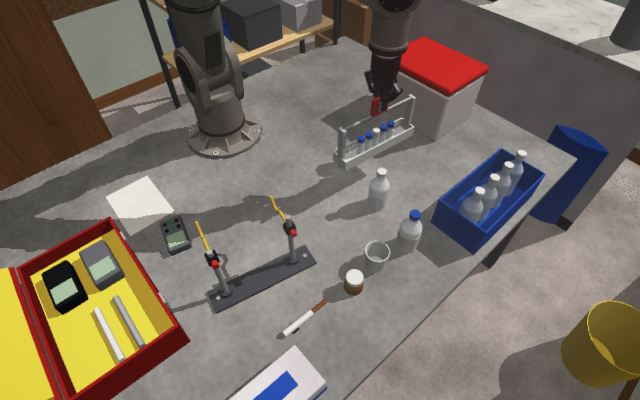

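```bash
python3 -m pendant '[{"slide":[0,0,0.3],"delta_rot":[0.23,0,0],"fingers":5},{"slide":[0,0,0.6],"delta_rot":[0.23,0,0],"fingers":5},{"slide":[0,0,0.9],"delta_rot":[0.23,0,0],"fingers":5},{"slide":[0,0,1],"delta_rot":[0,0,0],"fingers":5},{"slide":[0,0,1],"delta_rot":[0,0,0],"fingers":5},{"slide":[0,0,1],"delta_rot":[0,0,0],"fingers":5},{"slide":[0,0,1],"delta_rot":[0,0,0],"fingers":5},{"slide":[0,0,1],"delta_rot":[0,0,0],"fingers":5},{"slide":[0,0,1],"delta_rot":[0,0,0],"fingers":5},{"slide":[0,0,1],"delta_rot":[0,0,0],"fingers":5},{"slide":[0,0,1],"delta_rot":[0,0,0],"fingers":5},{"slide":[0,0,1],"delta_rot":[0,0,0],"fingers":5},{"slide":[0,0,1],"delta_rot":[0,0,0],"fingers":5},{"slide":[0,0,1],"delta_rot":[0,0,0],"fingers":5},{"slide":[0,0,0.9],"delta_rot":[0,0,0],"fingers":5},{"slide":[0,0,0.6],"delta_rot":[0,0,0],"fingers":5},{"slide":[0,0,0.3],"delta_rot":[0,0,0],"fingers":5},{"slide":[0,0,0],"delta_rot":[0,0,0],"fingers":5}]'
python3 -c "
from h import *
shot('wrist','w1');p,Rg=tcp_for(-.085,.07,-.102); plan(p,Rg)"
```

```text
t: 13.62
ee_pos: [0.4635, -0.1091, 0.3044]
orientation: [0.547, 0.448, -0.547, 0.448]
ft_force: [0.1, 0.6, -4.5]
width: 0.011
now [ 0.4636 -0.1085  0.3044] t 13.68
rot rows-units [-0.   -0.68 -0.  ]  slide if before rot [ 0.89 -0.09  4.44]  after rot [ 1.34 -0.09  4.33]
```

View pics/w1.png

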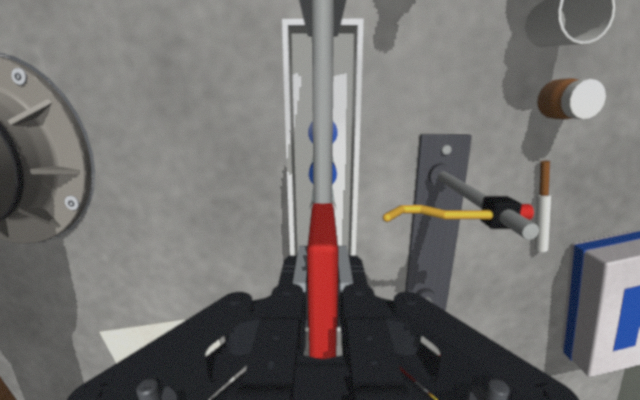

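```bash
python3 -m pendant '[{"slide":[0,-0.09,0.5],"delta_rot":[0,0,0],"fingers":5},{"slide":[0,0,1],"delta_rot":[0,0,0],"fingers":5},{"slide":[0,0,1],"delta_rot":[0,0,0],"fingers":5},{"slide":[0,0,1],"delta_rot":[0,0,0],"fingers":5},{"slide":[0,0,0.6],"delta_rot":[0,-0.17,0],"fingers":5},{"slide":[0,0,0.34],"delta_rot":[0,-0.17,0],"fingers":5},{"slide":[0,0,0],"delta_rot":[0,-0.17,0],"fingers":5},{"slide":[0,0,0],"delta_rot":[0,-0.17,0],"fingers":5},{"slide":[0,0,0],"delta_rot":[0,0,0],"fingers":5},{"slide":[0,0,0],"delta_rot":[0,0,0],"fingers":5}]'
python3 -c "
from h import *
shot('wrist','w2');shot('scene','s2');p,Rg=tcp_for(-.085,.032,-.102); plan(p,Rg);p,Rg=tcp_for(0,.032,-.102); plan(p,Rg)"
```

```text
t: 14.92
ee_pos: [0.4398, -0.217, 0.3046]
orientation: [-0.518, -0.425, 0.574, -0.471]
ft_force: [0.1, -0.3, -3.8]
width: 0.0108
now [ 0.4397 -0.2173  0.3046] t 15.03
rot rows-units [-0. -0.  0.]  slide if before rot [ 2.4  -0.   -0.26]  after rot [ 2.4  -0.   -0.26]
now [ 0.4397 -0.2173  0.3046] t 15.03
rot rows-units [-0. -0.  0.]  slide if before rot [ 2.4   3.4  -0.26]  after rot [ 2.4   3.4  -0.26]
```

View pics/w2.png

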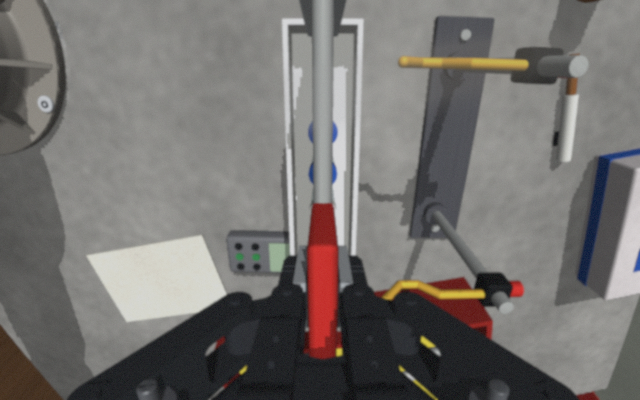

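View pics/s2.png

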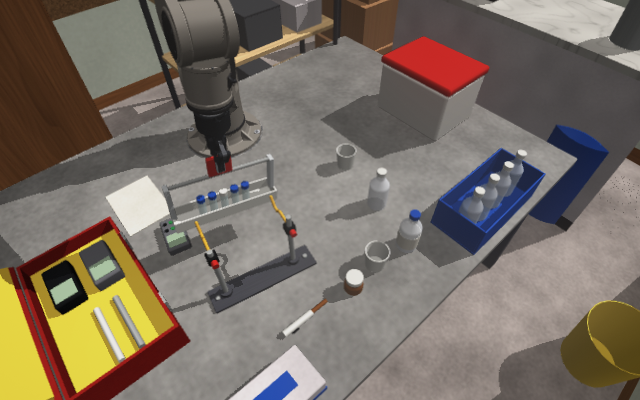

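```bash
python3 -m pendant '[{"slide":[0.4,0,-0.06],"delta_rot":[0,0,0],"fingers":5},{"slide":[0.8,0,-0.1],"delta_rot":[0,0,0],"fingers":5},{"slide":[0.8,0,-0.1],"delta_rot":[0,0,0],"fingers":5},{"slide":[0.4,0,0],"delta_rot":[0,0,0],"fingers":5},{"slide":[0,0,0],"delta_rot":[0,0,0],"fingers":5},{"slide":[0,0,0],"delta_rot":[0,0,0],"fingers":5}]'
python3 -c "
from h import *
shot('scene','s3');shot('wrist','w3');p,Rg=tcp_for(0,.032,-.102); plan(p,Rg)
crop('s3',150,130,330,280,4,'s3c')"
```

```text
t: 15.78
ee_pos: [0.4401, -0.2171, 0.2447]
orientation: [-0.518, -0.425, 0.574, -0.471]
ft_force: [-0.5, 0.3, -3.0]
width: 0.0106
now [ 0.4401 -0.2171  0.2448] t 15.88
rot rows-units [-0.    0.   -0.01]  slide if before rot [ 0.03  3.38 -0.  ]  after rot [ 0.03  3.38 -0.  ]
```

View pics/s3c.png

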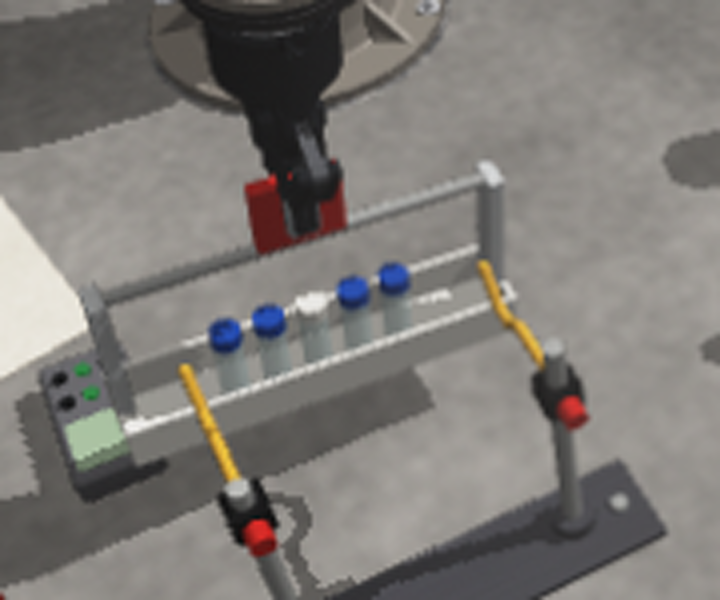

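View pics/w3.png

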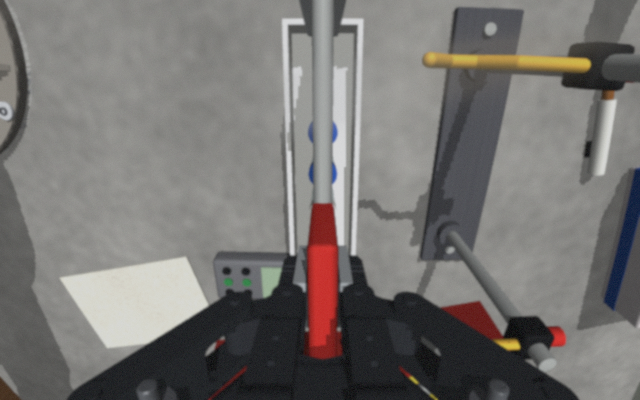

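Run:
```python
from h import *
q,Rc,s=pose(); S=cal('s3')
for sg in (1,-1):
    X=q+Rc.apply([L-.0055,0,-sg*.134]); print(X.round(4),proj(S,[X]))
W=cal('w3')
# hook tips & seats
for X in ([.5029,-.3355,.1748],[.5417,-.1394,.1559]): print(proj(S,[X]))
for h in (-.1,.1):
    print("rod z above hook",(q+Rc.apply([L,0,-h]))[2])
```

```text
[ 0.4656 -0.0896  0.1993] [[272.37608604 172.02778831]]
[ 0.4134 -0.351   0.2267] [[172.79642776 203.57569051]]
[[201.74218001 234.98137782]]
[[275.99627377 207.89225484]]
rod z above hook 0.2177231654534608
rod z above hook 0.19732522024619908
```

```bash
python3 -m pendant '[{"slide":[0,0.2,0],"delta_rot":[0,0,0],"fingers":5},{"slide":[0,0.4,0],"delta_rot":[0,0,0],"fingers":5},{"slide":[0,0.5,0],"delta_rot":[0,0,0],"fingers":5},{"slide":[0,0.5,0],"delta_rot":[0,0,0],"fingers":5},{"slide":[0,0.5,0],"delta_rot":[0,0,0],"fingers":5},{"slide":[0,0.5,0],"delta_rot":[0,0,0],"fingers":5},{"slide":[0,0.4,0],"delta_rot":[0,0,0],"fingers":5},{"slide":[0,0.28,0],"delta_rot":[0,0,0],"fingers":5},{"slide":[0,0.1,0],"delta_rot":[0,0,0],"fingers":5},{"slide":[0,0,0],"delta_rot":[0,0,0],"fingers":5},{"slide":[0,0,0],"delta_rot":[0,0,0],"fingers":5}]'
python3 -c "
from h import *
shot('scene','s4');shot('wrist','w4');p,Rg=tcp_for(0,.006,-.102); plan(p,Rg)
crop('s4',170,160,330,300,4,'s4c')"
```

```text
t: 17.25
ee_pos: [0.5224, -0.2335, 0.2443]
orientation: [-0.518, -0.425, 0.574, -0.471]
ft_force: [-0.3, -1.2, -4.1]
width: 0.0107
now [ 0.5224 -0.2335  0.2443] t 17.35
rot rows-units [-0.  0. -0.]  slide if before rot [ 1.04  0.03 -0.11]  after rot [ 1.04  0.03 -0.11]
```

View pics/s4c.png

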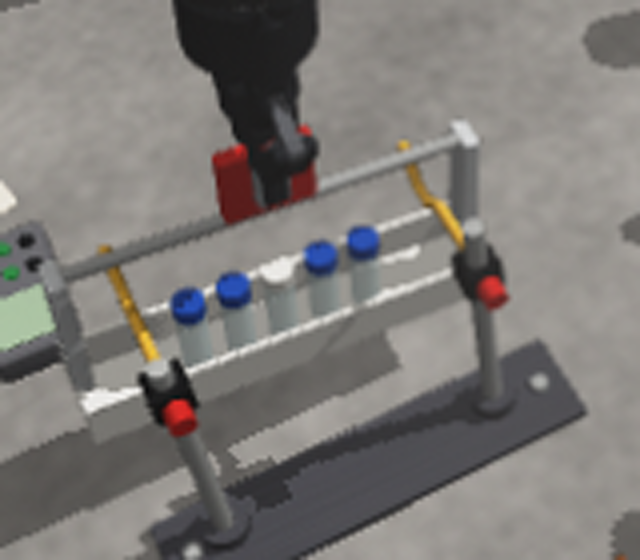

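View pics/w4.png

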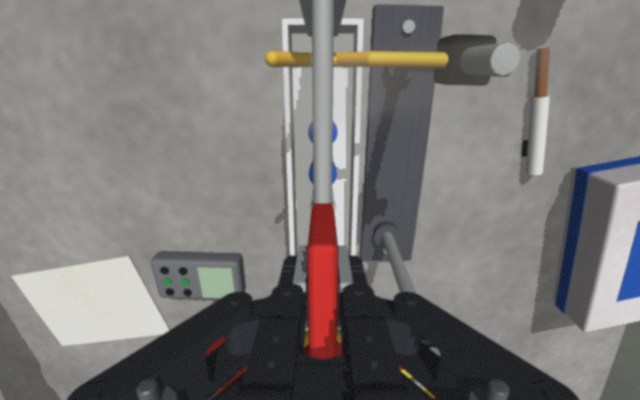

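```bash
python3 -m pendant '[{"slide":[0.3,0.03,-0.03],"delta_rot":[0,0,0],"fingers":5},{"slide":[0.4,0,-0.05],"delta_rot":[0,0,0],"fingers":5},{"slide":[0.24,0,-0.03],"delta_rot":[0,0,0],"fingers":5},{"slide":[0.1,0,0],"delta_rot":[0,0,0],"fingers":5},{"slide":[0,0,0],"delta_rot":[0,0,0],"fingers":5},{"slide":[0,0,0],"delta_rot":[0,0,0],"fingers":5}]'
cat >> h.py <<'E'
def avg(n=12):
    F=[];M=[]
    for i in range(n):
        vision.capture("scene"); q,Rc,s=pose(); F.append(s["ft_force"]);M.append(s["wrist_torque"])
    F=np.array(F);M=np.array(M); f=F.mean(0);m=M.mean(0)
    Ml=M@hx
    print("t",s["t"].round(2),"tcp",q.round(4),"F",f.round(2),"sd",F.std(0).round(2),"M",m.round(3),"Mhx",Ml.mean().round(3),"sd",Ml.std().round(3))
    for h,n_ in ((-.1,"R"),(.1,"L")): print(n_,"rod z",(q+Rc.apply([L,0,-h]))[2].round(4),end=" ")
    return f,m
E
python3 -c "
from h import *
avg()"
```

```text
t: 18.1
ee_pos: [0.5235, -0.2336, 0.2183]
orientation: [-0.518, -0.425, 0.574, -0.471]
ft_force: [0.3, -0.4, -4.2]
width: 0.011Traceback (most recent call last):
  File "<string>", line 3, in <module>
    avg()
    ~~~^^
  File "h.py", line 47, in avg
    print("t",s["t"].round(2),"tcp",q.round(4),"F",f.round(2),"sd",F.std(0).round(2),"M",m.round(3),"Mhx",Ml.mean().round(3),"sd",Ml.std().round(3))
              ^^^^^^^^^^^^
AttributeError: 'float' object has no attribute 'round'
```

```bash
sed -i 's/s\["t"\].round(2)/round(s["t"],2)/' h.py
python3 -c "
from h import *
avg()"
```

```text
t 19.3 tcp [ 0.5234 -0.2336  0.2181] F [ 0.05 -0.08 -4.06] sd [0.36 0.62 0.5 ] M [ 0.237 -0.058  0.003] Mhx 0.244 sd 0.027
R rod z 0.1909 L rod z 0.1706
```

```bash
python3 -m pendant '[{"slide":[0.08,0,-0.01],"delta_rot":[0,0,0],"fingers":5},{"slide":[0.08,0,-0.01],"delta_rot":[0,0,0],"fingers":5},{"slide":[0,0,0],"delta_rot":[0,0,0],"fingers":5}]'
python3 -c "
from h import *
avg(8)"
python3 -m pendant '[{"slide":[0.04,0,0],"delta_rot":[0,0,0],"fingers":5},{"slide":[0,0,0],"delta_rot":[0,0,0],"fingers":5}]'
python3 -c "
from h import *
avg(8)"
```

```text
t: 19.68
ee_pos: [0.5233, -0.2334, 0.2138]
orientation: [-0.518, -0.425, 0.574, -0.471]
ft_force: [-0.9, 0.4, -4.1]
width: 0.0107
t 20.07 tcp [ 0.5234 -0.2335  0.2141] F [-0.1  -0.01 -4.32] sd [0.62 0.52 0.44] M [ 0.247 -0.041 -0.003] Mhx 0.25 sd 0.02
R rod z 0.1869 L rod z 0.1666 t: 20.32
ee_pos: [0.5233, -0.2336, 0.2129]
orientation: [-0.518, -0.425, 0.574, -0.471]
ft_force: [1.1, 0.0, -5.0]
width: 0.011
t 20.73 tcp [ 0.5234 -0.2335  0.213 ] F [-0.11  0.09 -4.32] sd [0.49 0.31 0.48] M [ 0.249 -0.056  0.025] Mhx 0.255 sd 0.011
R rod z 0.1859 L rod z 0.1655
```

```bash
for i in 1 2; do python3 -m pendant '[{"slide":[0.04,0,0],"delta_rot":[0,0,0],"fingers":5},{"slide":[0,0,0],"delta_rot":[0,0,0],"fingers":5}]' >/dev/null
python3 -c "
from h import *
avg(6)"; done
```

```text
t 21.27 tcp [ 0.5234 -0.2337  0.212 ] F [ 0.22  0.27 -4.64] sd [0.44 0.28 0.37] M [ 0.233 -0.063  0.01 ] Mhx 0.241 sd 0.02
R rod z 0.1849 L rod z 0.1646 t 21.82 tcp [ 0.5234 -0.2338  0.2111] F [-0.03 -0.05 -3.01] sd [0.4  0.54 0.29] M [ 0.325 -0.075 -0.005] Mhx 0.333 sd 0.015
R rod z 0.1839 L rod z 0.1636
```

```bash
for i in 1 2; do python3 -m pendant '[{"slide":[0.02,0,0],"delta_rot":[0,0,0],"fingers":5},{"slide":[0,0,0],"delta_rot":[0,0,0],"fingers":5}]' >/dev/null
python3 -c "
from h import *
avg(6)"; done
```

```text
t 22.38 tcp [ 0.5233 -0.2338  0.2105] F [ 0.4   0.02 -2.07] sd [0.78 0.53 0.27] M [ 0.398 -0.123 -0.007] Mhx 0.415 sd 0.035
R rod z 0.1834 L rod z 0.1631 t 22.93 tcp [ 0.5233 -0.2339  0.2101] F [-0.11  0.32 -0.67] sd [0.39 0.39 0.44] M [ 0.395 -0.092 -0.036] Mhx 0.405 sd 0.039
R rod z 0.1829 L rod z 0.1626
```

```bash
python3 -m pendant '[{"slide":[0.02,0,0],"delta_rot":[0,0.017,0],"fingers":5},{"slide":[0,0,0],"delta_rot":[0,0,0],"fingers":5}]' >/dev/null
python3 -c "
from h import *
avg(10)"
```

```text
t 23.68 tcp [ 0.5233 -0.2339  0.2096] F [0.37 0.54 1.37] sd [0.34 0.36 0.48] M [ 0.311 -0.094 -0.028] Mhx 0.323 sd 0.03
R rod z 0.1822 L rod z 0.1623
```

```bash
python3 -m pendant '[{"slide":[0.02,0,0],"delta_rot":[0,0.007,0],"fingers":5},{"slide":[0,0,0],"delta_rot":[0,0,0],"fingers":5}]' >/dev/null
python3 -c "
from h import *
avg(10)"
```

```text
t 24.43 tcp [ 0.5233 -0.234   0.2091] F [0.3  0.36 2.98] sd [0.65 0.56 0.48] M [ 0.262 -0.128 -0.026] Mhx 0.282 sd 0.036
R rod z 0.1816 L rod z 0.1619
```

```bash
python3 -m pendant '[{"slide":[0.018,0,0],"delta_rot":[0,0.002,0],"fingers":5},{"slide":[0,0,0],"delta_rot":[0,0,0],"fingers":5}]' >/dev/null
python3 -c "
from h import *
avg(10)"
```

```text
t 25.18 tcp [ 0.5233 -0.234   0.2086] F [0.58 0.43 4.48] sd [0.3  0.8  0.32] M [ 0.243 -0.183 -0.014] Mhx 0.274 sd 0.028
R rod z 0.1811 L rod z 0.1615
```

```bash
python3 -m pendant '[{"slide":[0.009,0,0],"delta_rot":[0,0.016,0],"fingers":5},{"slide":[0,0,0],"delta_rot":[0,0,0],"fingers":5}]' >/dev/null
cat >> h.py <<'E'
def loads(n=12,F0=np.array([.01,.06,-4.27]),M0=.25,tilt0=-.102):
    f,m=avg(n); q,Rc,s=pose()
    th=np.arcsin(-Rc.apply([0,0,1])[2]) if 0 else np.arcsin(Rc.as_matrix()[2,2]); 
    hy=np.array([-hx[1],hx[0],0]); dF=f-F0; dM=m@hx-(M0+3*((abs(tilt0)-abs(th))*-1)); d=.24; off=d*np.sin(abs(th))
    for Fl in (dF@hy,0):
        Lf=(dM-d*Fl+(.1+off)*dF[2])/.2; print("\ntilt",round(th,4),"Fhy",round(dF@hy,2),"tot",dF[2].round(2),"L",Lf.round(2),"R",(dF[2]-Lf).round(2))
E
python3 -c "
from h import *
loads(10)"
```

```text
t 25.93 tcp [ 0.5233 -0.2341  0.2084] F [0.64 0.53 5.42] sd [0.32 0.52 0.46] M [ 0.173 -0.16   0.017] Mhx 0.201 sd 0.017
R rod z 0.1807 L rod z 0.1616 
tilt 0.0956 Fhy 0.58 tot 9.69 L 5.11 R 4.58

tilt 0.0956 Fhy 0.58 tot 9.69 L 5.81 R 3.88
```

```bash
python3 -m pendant '[{"slide":[0.004,0,0],"delta_rot":[0,0.008,0],"fingers":5},{"slide":[0,0,0],"delta_rot":[0,0,0],"fingers":5},{"slide":[0,0,0],"delta_rot":[0,0,0],"fingers":5}]' >/dev/null
python3 -c "
from h import *
loads(14)
shot('scene','s5');shot('wrist','w5');crop('s5',170,160,330,300,4,'s5c')"
```

```text
t 27.0 tcp [ 0.5233 -0.2341  0.2084] F [0.51 0.34 5.76] sd [0.32 0.43 0.43] M [ 0.12  -0.139  0.013] Mhx 0.145 sd 0.021
R rod z 0.1805 L rod z 0.1616 
tilt 0.0944 Fhy 0.37 tot 10.03 L 5.29 R 4.74

tilt 0.0944 Fhy 0.37 tot 10.03 L 5.74 R 4.29
```

View pics/s5c.png

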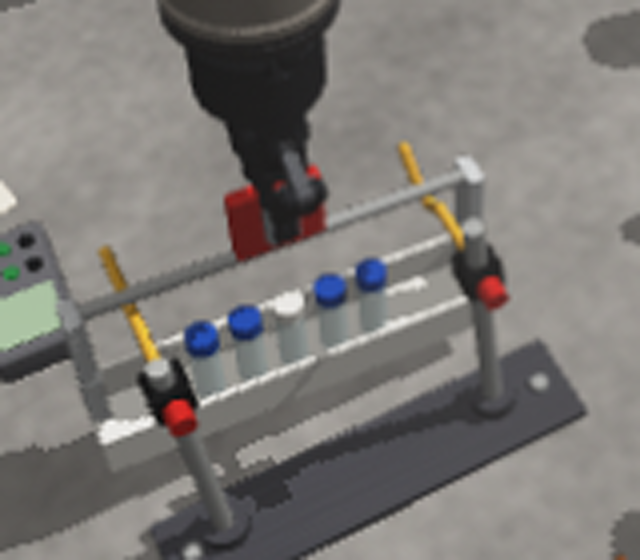

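View pics/w5.png

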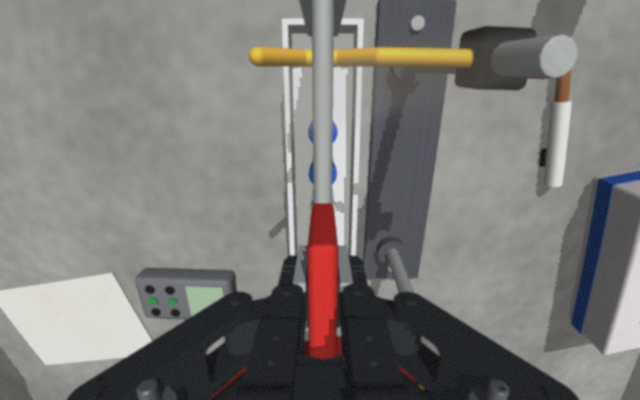

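```bash
python3 -m pendant '[{"slide":[-0.015,0,0],"delta_rot":[0,0,0],"fingers":5},{"slide":[-0.015,0,0],"delta_rot":[0,0,0],"fingers":5},{"slide":[0,0,0],"delta_rot":[0,0,0],"fingers":5},{"slide":[0,0,0],"delta_rot":[0,0,0],"fingers":13},{"slide":[0,0,0],"delta_rot":[0,0,0],"fingers":15},{"slide":[0,0,0],"delta_rot":[0,0,0],"fingers":20},{"slide":[0,0,0],"delta_rot":[0,0,0],"fingers":30},{"slide":[0,0,0],"delta_rot":[0,0,0],"fingers":45},{"slide":[0,0,0],"delta_rot":[0,0,0],"fingers":50},{"slide":[0,0,0],"delta_rot":[0,0,0],"fingers":50}]' 40
python3 -c "
from h import *
avg(3);shot('scene','s6');shot('wrist','w6');crop('s6',170,160,330,300,4,'s6c')"
```

```text
t: 28.35
ee_pos: [0.5233, -0.234, 0.209]
orientation: [-0.52, -0.427, 0.572, -0.469]
ft_force: [0.6, -0.4, -0.1]
width: 0.0504
t 28.5 tcp [ 0.5233 -0.234   0.209 ] F [ 0.02  0.2  -0.19] sd [0.29 0.26 0.36] M [ 0.079 -0.015 -0.004] Mhx 0.08 sd 0.013
R rod z 0.1811 L rod z 0.1623
```

View pics/s6c.png

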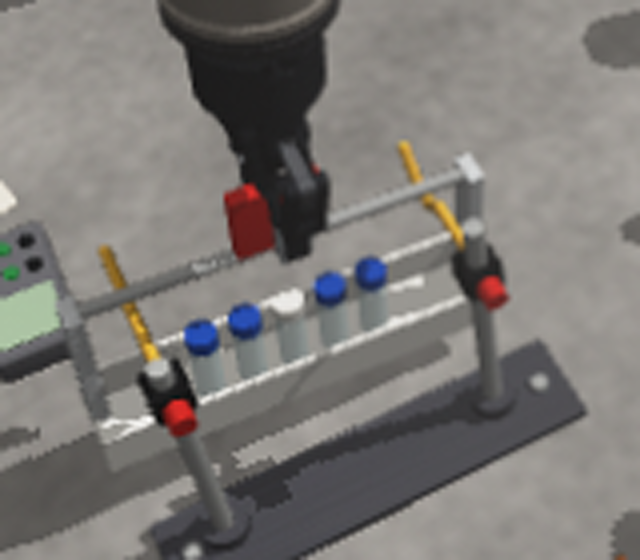

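View pics/w6.png

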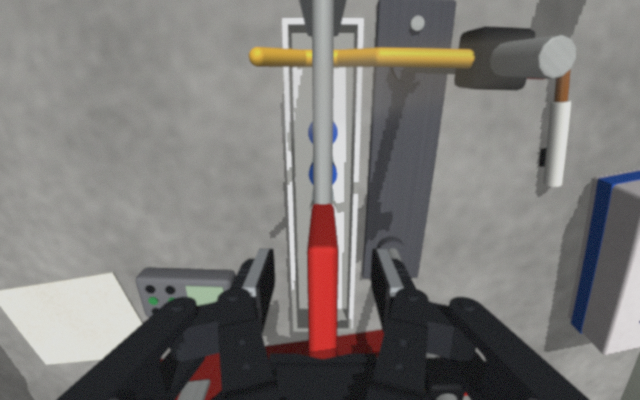

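```bash
python3 -m pendant '[{"slide":[-0.3,0,0],"delta_rot":[0,0,0],"fingers":50},{"slide":[-0.6,0,0],"delta_rot":[0,0,0],"fingers":50},{"slide":[-1,0,0],"delta_rot":[0,0,0],"fingers":50},{"slide":[-1,0,0],"delta_rot":[0,0,0],"fingers":50},{"slide":[-1,0,0],"delta_rot":[0,0,0],"fingers":50},{"slide":[-1,0,0],"delta_rot":[0,0,0],"fingers":50},{"slide":[0,0,0],"delta_rot":[0,0,0],"fingers":50},{"slide":[0,0,0],"delta_rot":[0,0,0],"fingers":50},{"slide":[0,0,0],"delta_rot":[0,0,0],"fingers":50},{"slide":[0,0,0],"delta_rot":[0,0,0],"fingers":50}]'
python3 -c "
from h import *
shot('scene','s7');shot('wrist','w7')
a=cv2.imread('pics/s7.png')[160:300,170:330].astype(int);b=cv2.imread('pics/s6.png')[160:300,170:330]
S=cal('s7')
crop('s7',170,160,330,300,4,'s7c')"
```

```text
t: 29.85
ee_pos: [0.5254, -0.2227, 0.3305]
orientation: [-0.52, -0.427, 0.572, -0.469]
ft_force: [0.7, 0.2, 0.0]
width: 0.0498
```

View pics/s7.png

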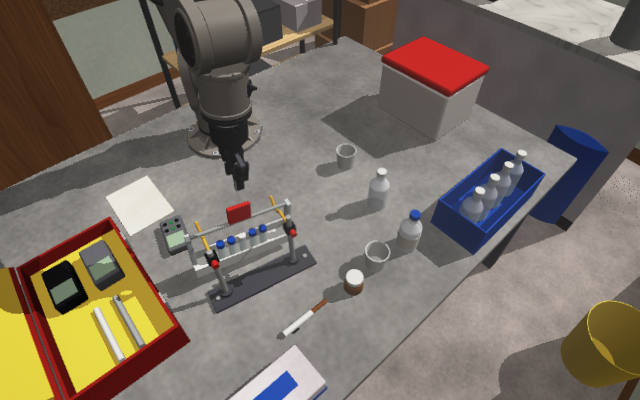

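View pics/s7c.png

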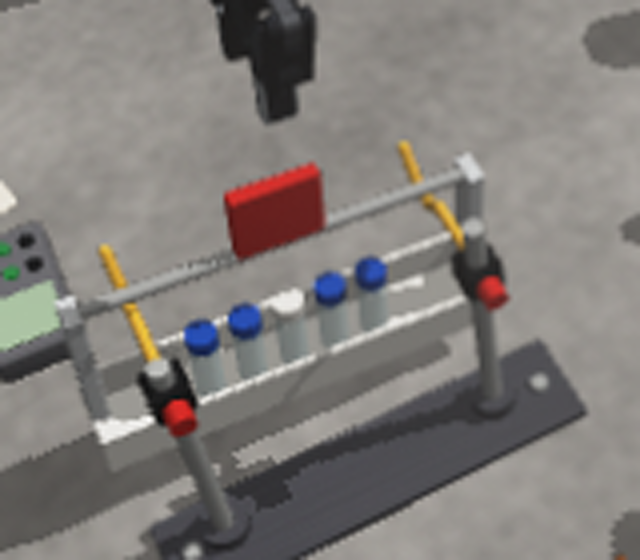

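View pics/w7.png

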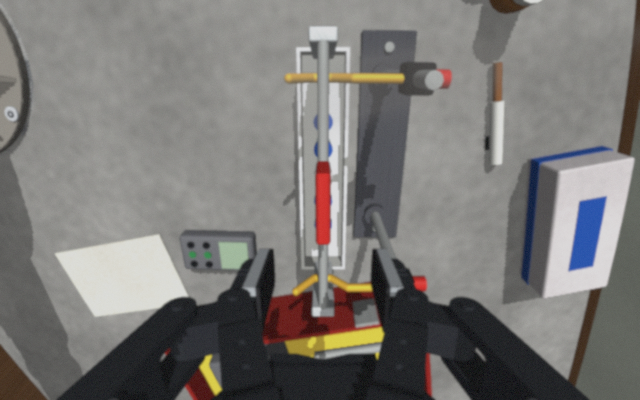

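The scene view shows the carrier hanging on both hooks. The rod crosses the hooks at about crop (130,290) and (430,195), the gripper is clear, and the other items are in place. The wrist view shows the rod in both troughs. I'm handing in.

```bash
python3 -c "
from station import ticket
print(ticket.hand_in())"
```

```text
the job is handed in; nothing more can be done
None
```

The carrier is hanging by its rod on both yellow hooks. I let go of it, drew the gripper about 12 cm clear, and handed the job in at about 30 s.

- **Hook heights:** From the wrist camera views, the rod would seat at about 185 mm on the robot's right-hand hook and 164.5 mm on the left. I tilted the carrier about 5.5° to suit.
- **Pressing:** I lowered it in steps of 1 mm or less until both hooks pushed back, adjusting the tilt as I went. I estimated about 5.3 N on the left hook and 4.7 N on the right, and held that for over a second. I then eased off slightly and let go.
- **How sure the loads are:** The total of about 10 N was measured directly. The split between hooks depends on small sideways forces; leaving those out gives 5.7 N and 4.3 N. In every estimate both hooks stayed well under one kilo.
- **Last checks:** In the final scene and wrist pictures the rod sits in both hook troughs and the carrier hangs tilted with the hooks. The hanger and the other things look unmoved by eye; I did not re-measure their positions. After letting go, the wrist force read about zero.

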